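# Send the bearing post home and point out the shield pick

## Robot

A 6-joint arm with a two-finger parallel gripper is mounted at the origin on the work surface. World frame = base frame: x ahead of the robot, y to its left, z up, the work surface at z = 0. Lengths are in m, angles in rad, forces in N, time in s.
With the tool pointing down it reaches from about 0.25 to 0.775 m from the base axis. Payload 4 kg.
Tool frame: the origin (TCP) lies between the finger pads, 19 mm behind the fingertips; this is the grasp point; z points along the fingers, y is the line along which they close (so a half turn about z gives the same grasp; the last joint's range is limited). The gripper opens to 94 mm and grips with 3 to 60 N. Pads are 16 mm wide; open, the fingers measure 119 mm over their backs; the gripper's body (75 mm by 177 mm) begins 78 mm behind the grasp point.
Start: joints at [1.087, 0.087, 1.371, -0, 1.684, -0.103], TCP at [0.204, 0.511, 0.224] pointing down, gripper open.
Joint ranges: [-3.1, 3.1], [-0.76, 2.03], [0.27, 2.55], [-1.08, 4.22], [0.17, 2.65], [-2.57, 2.57]. Speed limits (rad/s): [2.79, 2.79, 3.14, 3.14, 3.14, 3.14].

## Interface

Orientations are given as [roll, pitch, yaw] about the fixed x, y, z axes, in that order (R = Rz(yaw) Ry(pitch) Rx(roll)).
In Python, from bench import robot gives the robot as it stands. The module is installed in compiled form; this text tells all that it offers.
- The arm moves only by the shell command python3 -m handwheel 'ROWS'. ROWS is JSON, a list of rows, each a list of 3 entries, a list of its own where there are three numbers: the turn, a rotation vector about the world's x, y, z in units of 90 degrees (1.0 is 90 degrees), then the shift along the world's x, y, z in units of 0.05 m (1.0 is 0.05 m), then the closure, from 0 (fully open) to 1 (shut). A call has 1 to 5 rows; each row shifts and turns the commanded pose from where the row before left it; what a row does not reach is not made up. A row lasts 1/10 s, in which the tool goes at most 50 mm and 8.59 degrees, less where a joint would pass 70% of its speed; a pose out of reach is approached as far as the arm can. A call with a number of a shift or a turn outside -1 to 1 is refused whole. A call with a gripper value outside its range is refused whole. The fingers move at their own pace and stop on an object; the grip force is fixed at half the most. Time passes only in rows, so rows that do not move let the fingers close. It gives the time, the measured TCP pose, the force, the opening and the grip force at its end, in the units of the state.
- robot.get_obs(): the state, without advancing time (a new reading comes with each control period).
- robot.snapshot(name): name is "scene" or "top"; returns (picture, depth): 420x560x3 uint8, red, green, blue; 420x560 float32, m along the optical axis (not along the pixel's ray), 0 where there is no reading.
- robot.calibration(name): a dict with "mtx" (3x3 intrinsics, pixels), "extrinsics" (4x4, takes a point from camera to world coordinates). Camera axes: x right, y down, z forward; pixel columns grow to the right and rows downward; lengths in m; the calibration is good to about 2 mm. A picture is of the moment at which its call begins. calibration takes no time and is no camera call.
- robot.close_job(): hands the job in; it is judged then, once.
Trained networks look in the newest picture that a camera, given by its name, has taken for a name from the list of things; names that differ only in an ending like _2 or _b are one class to them, and where a whole thing is asked for, a point or a joint stands for the part that bears it (a point fixed in the world has none). Each returns a list of dicts, best first, with "p" (0 to 1); they miss things now and then, are a little off and sometimes report something else, mostly with a low value. They report only what shows in the picture. A call takes as long as a camera call. They do not tell look-alikes from the thing itself.
- robot.boxes_of(query, camera): "bbox" ([left, top, right, bottom] in pixels, round what is visible of it).
The state is a dict: "time": time; "joint_positions": joint angles; "qvel": joint speeds; "joint_torque": joint torques, N m; "tool_pos": TCP position; "ee_rot": TCP orientation; "wrist_force": force on the tool from outside, world axes, zero at the start; "wrist_torque": the same for the moment, N m; "width": finger opening in m; "finger_force": force on a finger pad.
Only numpy, scipy, OpenCV 4.12 (cv2) and the standard library are available. Lean on these libraries where they do the work, as an engineer would, in place of code of your own. Each camera call takes 0.05 s, during which the arm holds its last target. There are 200 camera calls.

## Task

Set the workmate up for the next bearing: with the fingertips, push the sliding carriage by its round post along the track until the carriage is fully home against the red stop, without taking the post between the fingers. Then show which tool to use: bring the fingertips, pointing down, two or three centimetres above the middle of the orange plastic grip of the shield pick and stay there for three seconds. Never touch the pick or point at the blue brush instead, and leave the pick, brush, bowl, spacers and skate plate where they lie.

Things in the scene. Friction and masses are not known exactly. Their poses are not given: they have to be found in the camera images.
- track: aluminium slide track fixed to the cart, 270 mm long (y), 50 mm wide (x), rail top 14 mm high. At its +y end stands a red stop block, at its -y end a black one, both 14 mm thick along the track and 32 mm high. Origin: middle of the track's underside; y points along the track towards the red stop, z up. The carriage slides along this y.
- carriage (a joint): travel of the carriage along the track towards the red stop, in m: 0 near the black stop, 0.183 fully home against the red stop. It needs about 2 N to slide, more when pushed fast (6 N per m/s), and stays where it is left. The carriage is a grey block 60 mm long (along the track) and 48 mm wide, its top 34 mm above the cart; it cannot be lifted off.
- post_top (a point): top centre of the round upright steel post in the middle of the carriage, 88 mm above the cart. The post is 14 mm in diameter from the carriage top (34 mm) up to 75 mm; on it sits a bearing, 22 mm in diameter, from 75 to 82 mm, fixed to it; above that an 8 mm spigot. Axes as those of the track.
- pick: shield pick, lying flat on the cart; its orange plastic grip is a bar 90 mm long (x), 18 mm wide (y) and 14 mm high; a thin steel shaft of 4 mm diameter with a small bent tip runs 65 mm on from the grip's +x end. Loose, about 50 g. Origin: middle of the grip's underside; x points along the tool from the grip to the working end, z up.
- pick_grip (a point): middle of the top face of the orange grip, 14 mm above the cart: the place to point at. Axes as those of the pick.
- brush: cleaning brush, lying flat on the cart; its blue plastic grip is a bar 90 mm long (x), 18 mm wide (y) and 14 mm high; a steel ferrule and a block of white bristles run 57 mm on from the grip's +x end. Loose, about 50 g. Origin: middle of the grip's underside; x points along the tool from the grip to the working end, z up.
- brush_grip (a point): middle of the top face of the blue grip, 14 mm above the cart. Axes as those of the brush.
- bowl: grey ceramic bowl, 110 mm across the rim, 48 mm high, loose. Origin: centre of its underside.
- spacers: stack of four brass axle spacers, 16 mm in diameter, on a black foot 40 mm in diameter; 52 mm high in all, loose. Origin: centre of its underside.
- skate_plate: purple aluminium skate plate lying flat, 170 mm long (y), 55 mm wide (x), with two steel axles 100 mm long across it; 30 mm high, loose. Origin: centre of its underside.
Not all that is in view belongs to the job. What is meant by the pick is not pink, and is the smaller of those in its own colour.

How it is judged:
On the way, in this order (a step that is already met when the one before it is completed fails the run):
1. the carriage is fully home against the red stop (within 5 mm) (value of joint carriage above 0.178 m), for 0.2 s.
2. the tool points down (to 45 degrees) just above the orange grip for 2 s: TCP within 30 mm along and 22 mm across of its middle, at most 75 mm above its top; carriage home (x of the grasp point in the frame of pick_grip between -0.03 and 0.03 m and y of the grasp point in the frame of pick_grip between -0.022 and 0.022 m and z of the grasp point in the frame of pick_grip between 0.005 and 0.075 m and angle between the grasp point's own z axis and vertical above 2.356 rad and value of joint carriage above 0.178 m), for 2 s.
At the end, for the whole second after the job is handed in: The carriage is at rest within 5 mm of fully home against the red stop; the pick lies within 8 mm, and the brush, bowl, spacers and skate plate within 12 mm, of where they started, all at rest (value of joint carriage above 0.178 m and velocity of joint carriage below 0.01 m/s and distance of pick from where it was at the start of the episode below 0.008 m and distance of each of brush, bowl, spacers, skate_plate from where it was at the start of the episode below 0.012 m and linear speed of each of pick, brush, bowl, spacers, skate_plate below 0.02 m/s); the robot touches nothing.
It fails at once if the pick is touched (contact force between pick and the fingers above 0.2 N or contact force between pick and the arm above 0.2 N).
It fails at once if the post is taken between the fingers (TCP within 10 mm of the post's axis and below its top) (horizontal distance between the grasp point and post_top below 0.01 m and z of the grasp point in the frame of post_top below 0.003 m).
It fails at once if the fingertips go low over the blue brush's grip (TCP within 15 mm of its middle, less than 55 mm above it) (x of the grasp point in the frame of brush_grip between -0.015 and 0.015 m and y of the grasp point in the frame of brush_grip between -0.015 and 0.015 m and z of the grasp point in the frame of brush_grip between 0.005 and 0.055 m).
It fails at once if the pick is moved by more than 8 mm, or the brush, bowl, spacers or skate plate by more than 12 mm (distance of pick from where it was at the start of the episode above 0.008 m or distance of any of brush, bowl, spacers, skate_plate from where it was at the start of the episode above 0.012 m).
It also fails if it takes over 51 s, if anything falls off the work surface, if the arm or the gripper's body presses on something with over 40 N, if the wrist force passes 120 N, or if a joint passes its speed limit or range.

## Working session

There is one attempt and no reset: what is moved stays moved. The work goes in short steps, Python scripts to look and compute and a shell command to move; the robot and the scene stay as the last step left them, time stands still between calls to the robot, and variables do not carry over. Pictures are saved under pics/ and viewed, at most 10 in all, crops included, and the job is handed in when it is done.

```bash
mkdir -p pics
cat > h.py <<'E'
import numpy as np,cv2
from bench import robot
def cloud(n):
    im,d=robot.snapshot(n);c=robot.calibration(n);K=np.array(c["mtx"]);T=np.array(c["extrinsics"])
    v,u=np.mgrid[:420,:560]
    P=np.stack([(u-K[0,2])/K[0,0]*d,(v-K[1,2])/K[1,1]*d,d],-1)@T[:3,:3].T+T[:3,3]
    P[d==0]=np.nan
    return im,P
E
python3 - <<'E'
from h import *
for n in("scene","top"):
    im,P=cloud(n);cv2.imwrite(f"pics/{n}0.png",im[...,::-1]);np.savez(f"{n}.npz",im=im,P=P)
    for q in("pick","brush","carriage","track","post_top","bowl","spacers","skate_plate"):
        for b in robot.boxes_of(q,n)[:3]:
            bb=np.array(b["bbox"]);c=((bb[:2]+bb[2:])/2).astype(int)
            print(n,q,round(b["p"],2),bb.round(),P[c[1],c[0]].round(3))
print(robot.get_obs())
E
```

```text
scene pick 0.95 [121. 250. 190. 289.] [ 0.43  -0.328  0.012]
scene pick 0.92 [230. 241. 292. 267.] [ 0.603 -0.176  0.013]
scene pick 0.82 [234. 305. 324. 372.] [ 0.746 -0.323  0.016]
scene brush 0.85 [184. 201. 227. 240.] [ 0.44  -0.165  0.013]
scene brush 0.71 [234. 244. 295. 268.] [ 0.614 -0.175  0.008]
scene carriage 0.98 [304. 133. 331. 164.] [0.558 0.166 0.039]
scene carriage 0.33 [230. 242. 296. 267.] [ 0.609 -0.172  0.009]
scene track 0.75 [288. 117. 346. 195.] [0.568 0.143 0.033]
scene track 0.6 [319. 198. 369. 239.] [0.715 0.013 0.008]
scene post_top 0.81 [307. 133. 328. 161.] [0.558 0.166 0.045]
scene bowl 0.79 [320. 199. 369. 240.] [0.719 0.01  0.009]
scene skate_plate 0.65 [360. 145. 402. 197.] [0.725 0.208 0.006]
top pick 0.83 [362. 136. 378. 215.] [ 0.739 -0.319  0.02 ]
top pick 0.8 [350. 275. 385. 300.] [ 0.436 -0.309  0.01 ]
top pick 0.63 [310. 197. 313. 233.] [ 0.631 -0.161  0.013]
top brush 0.67 [305. 256. 317. 316.] [ 0.44  -0.156  0.015]
top carriage 0.88 [176. 236. 199. 253.] [0.552 0.169 0.041]
top track 0.7 [135. 230. 243. 263.] [0.547 0.164 0.037]
top track 0.
[... 360 characters left out ...]
joint_positions': array([ 1.08690569e+00,  8.71515341e-02,  1.37066133e+00,  3.67863738e-05,
        1.68358358e+00, -1.03092274e-01]), 'qvel': array([ 1.62076621e-04,  2.23327584e-04,  4.75488516e-05, -5.27375179e-05,
       -6.40279266e-04,  1.09432443e-03]), 'joint_torque': array([ 1.03696093e-03, -3.40029001e+01, -3.02602386e+01,  7.16754631e-02,
        2.36560655e-02, -1.69209704e-05]), 'tool_pos': array([0.20441907, 0.5106375 , 0.22435204]), 'ee_rot': array([ 3.14139372e+00, -1.61654784e-05,  2.76079843e+00]), 'wrist_force': array([-0.79655533, -0.02632903,  0.09464934]), 'wrist_torque': array([-0.01194537, -0.0149722 ,  0.03542123]), 'finger_force': 0.0, 'width': 0.09411304582883316}
```

Run:
```python
import cv2
a=cv2.imread("pics/top0.png")[110:340,110:440];cv2.imwrite("pics/topz.png",cv2.resize(a,None,fx=2.4,fy=2.4,interpolation=cv2.INTER_CUBIC))
```

```text
(no output)
```

View pics/topz.png

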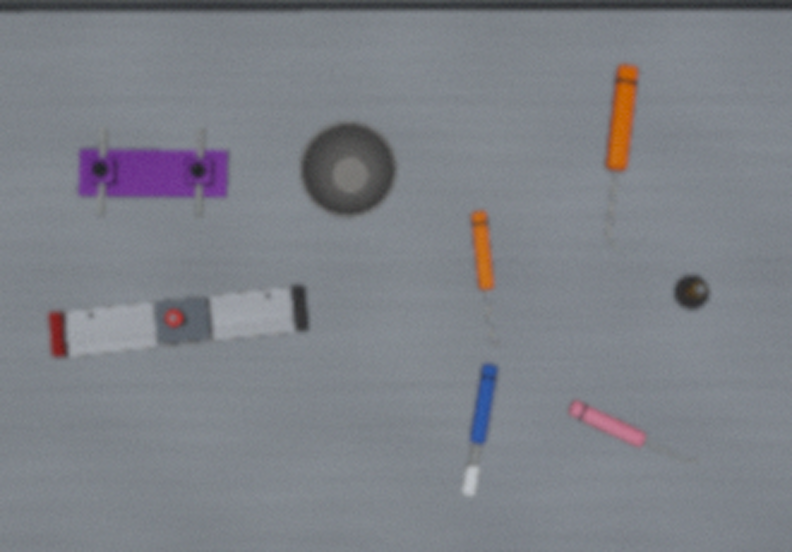

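View pics/scene0.png

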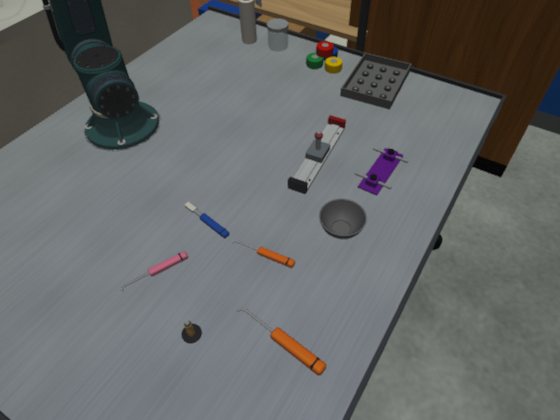

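The zoomed top view shows the small orange pick at (483,250), which is the target. The larger orange one at (622,118) and the pink one are decoys, and the blue brush is at (484,405). The track runs from the black stop at (300,308) to the red stop at (58,334), with the red-topped post at (175,318). I'll get exact positions by colour.

Run:
```python
import numpy as np,cv2
for n in("top","scene"):
    z=np.load(n+".npz");im,P=z["im"],z["P"];H=cv2.cvtColor(im,cv2.COLOR_RGB2HSV);h,s,v=[H[...,i].astype(int) for i in range(3)]
    X,Y,Z=P[...,0],P[...,1],P[...,2]
    w=(X>.3)&(X<.85)&(Y>-.5)&(Y<.4)
    def f(name,m):
        k,l,st,c=cv2.connectedComponentsWithStats((m&w).astype(np.uint8))
        for i in range(1,k):
            if st[i,4]<12: continue
            Q=P[l==i];r=cv2.minAreaRect(Q[:,:2].astype(np.float32)*1000)
            print(n,name,st[i,4],Q.mean(0).round(3),"z90",np.percentile(Q[:,2],90).round(3),"rect",np.round(r[0]),np.round(r[1]),round(r[2]))
    f("orange",(h>=7)&(h<20)&(s>180))
    f("blue",(h>100)&(h<125)&(s>150))
    f("red",((h<6)|(h>173))&(s>120))
    f("carr/high",(Z>.026)&(Z<.042)&(X<.65)&(X>.45)&(Y>0.03))
    f("post",(Z>.06)&(X<.65)&(X>.45)&(Y>0.03)&(Y<.28))
```

```text
top orange 290 [ 0.784 -0.32   0.018] z90 0.022 rect [ 785. -319.] [ 21. 116.] 81
top orange 129 [ 0.633 -0.16   0.014] z90 0.019 rect [ 633. -159.] [83. 12.] 5
top blue 137 [ 0.461 -0.159  0.014] z90 0.017 rect [ 461. -160.] [12. 82.] 80
top red 27 [0.555 0.173 0.083] z90 0.088 rect [555. 173.] [16. 13.] 2
top red 77 [0.54  0.312 0.033] z90 0.038 rect [539. 312.] [44. 12.] 8
top carr/high 95 [0.57  0.045 0.033] z90 0.038 rect [570.  45.] [49. 14.] 5
top carr/high 351 [0.556 0.172 0.035] z90 0.039 rect [556. 175.] [48. 61.] 6
top carr/high 105 [0.542 0.313 0.033] z90 0.037 rect [542. 314.] [48. 16.] 5
top post 57 [0.556 0.173 0.084] z90 0.088 rect [557. 174.] [20. 18.] 89
scene orange 251 [ 0.637 -0.165  0.012] z90 0.014 rect [ 637. -165.] [86. 18.] 4
scene orange 730 [ 0.789 -0.326  0.017] z90 0.019 rect [ 788. -325.] [ 24. 121.] 82
scene blue 204 [ 0.465 -0.165  0.012] z90 0.014 rect [ 462. -161.] [22. 93.] 79
scene red 116 [0.545 0.306 0.025] z90 0.031 rect [544. 307.] [47. 17.] 6
scene red 17 [0.558 0.17  0.08 ] z90 0.082 rect [557. 170.] [17. 13.] 15
scene carr/high 67 [0.544 0.308 0.03 ] z90 0.032 rect [543. 307.] [50. 17.] 4
scene carr/high 277 [0.559 0.165 0.032] z90 0.034 rect [556. 169.] [48. 65.] 7
scene carr/high 99 [0.57 0.04 0.03] z90 0.032 rect [570.  41.] [50. 17.] 7
scene post 67 [0.558 0.167 0.076] z90 0.085 rect [556. 169.] [18. 24.] 30
```

Track direction is about (-0.104, 0.995), with the post at about (0.557, 0.171). The pick grip is at about (0.635, -0.162). I'll close the fingers, align them with the track and move to the black-stop side of the post.

```bash
python3 -m handwheel '[[[0,0,0.077],[0.65,-0.727,0],1],[[0,0,0.077],[0.65,-0.727,0],1],[[0,0,0.077],[0.65,-0.727,0],1],[[0,0,0.077],[0.65,-0.727,0],1],[[0,0,0],[0.65,-0.727,0],1]]'; python3 -m handwheel '[[[0,0,0],[0.65,-0.727,0],1],[[0,0,0],[0.65,-0.727,0],1],[[0,0,0],[0.65,-0.727,0],1],[[0,0,0],[0.65,-0.727,0],1],[[0,0,0],[0,0,0],1]]'
```

```text
time: 1.4
tool_pos: [0.3678, 0.3274, 0.2245]
ee_rot: [3.141, 0.001, -3.036]
wrist_force: [-0.2, -0.2, -0.1]
width: 0.0574
finger_force: 0.0
time: 1.9
tool_pos: [0.5, 0.1788, 0.2237]
ee_rot: [-3.139, 0.0, -3.046]
wrist_force: [-0.8, -0.0, 0.6]
width: 0.0173
finger_force: 0.0
```

```bash
python3 -m handwheel '[[[0,0,0],[0.635,-0.71,0],1],[[0,0,0],[0.635,-0.71,0],1],[[0,0,0],[0,0,-0.8],1],[[0,0,0],[0,0,-0.8],1],[[0,0,0],[0,0,0],1]]'
python3 - <<'E'
from h import *
im,P=cloud("scene");cv2.imwrite("pics/s1.png",cv2.resize(im[80:260,220:440,::-1],None,fx=3,fy=3))
E
```

```text
time: 2.4
tool_pos: [0.5559, 0.1123, 0.1372]
ee_rot: [3.141, -0.014, -3.039]
wrist_force: [-0.3, -0.9, -0.6]
width: 0.0005
finger_force: 0.0
```

View pics/s1.png

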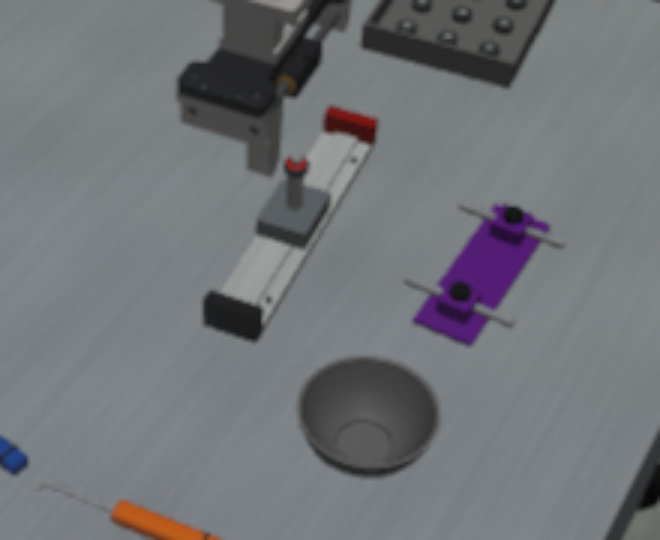

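The view shows closed fingers hovering at pixel (262,160), on the black-stop side and clear of the post at (296,165). Next I'll lower them to post height.

```bash
python3 -m handwheel '[[[0,0,0],[0.14,0,-0.5],1],[[0,0,0],[0,0,-0.5],1],[[0,0,0],[0,0,-0.5],1],[[0,0,0],[0,0,0],1],[[0,0,0],[0,0,0],1]]'
```

```text
time: 2.95
tool_pos: [0.5686, 0.1132, 0.0718]
ee_rot: [3.141, 0.003, -3.038]
wrist_force: [-0.1, 0.2, -0.7]
width: 0.0004
finger_force: 0.0
```

```bash
python3 -m handwheel '[[[0,0,0],[-0.12,0,-0.24],1],[[0,0,0],[0,0,0],1],[[0,0,0],[-0.02,0.2,0],1],[[0,0,0],[-0.02,0.2,0],1],[[0,0,0],[0,0,0],1]]'
```

```text
time: 3.45
tool_pos: [0.5595, 0.1341, 0.0579]
ee_rot: [3.141, 0.001, -3.037]
wrist_force: [-0.6, -0.8, 0.1]
width: 0.0006
finger_force: 0.0
```

```bash
python3 -m handwheel '[[[0,0,0],[-0.02,0.2,0],1],[[0,0,0],[-0.02,0.2,0],1],[[0,0,0],[-0.02,0.2,0],1],[[0,0,0],[-0.02,0.2,0],1],[[0,0,0],[-0.02,0.2,0],1]]';python3 -m handwheel '[[[0,0,0],[-0.02,0.2,0],1],[[0,0,0],[-0.02,0.2,0],1],[[0,0,0],[-0.02,0.2,0],1],[[0,0,0],[-0.02,0.2,0],1],[[0,0,0],[0,0,0],1]]'
python3 - <<'E'
from h import *
im,P=cloud("scene");cv2.imwrite("pics/s2.png",cv2.resize(im[80:220,240:420,::-1],None,fx=4,fy=4))
E
```

```text
time: 3.95
tool_pos: [0.5543, 0.1831, 0.0574]
ee_rot: [-3.141, -0.0, -3.039]
wrist_force: [-0.6, -2.4, 1.4]
width: 0.0002
finger_force: 1.3
time: 4.45
tool_pos: [0.5502, 0.2245, 0.0571]
ee_rot: [3.14, 0.0, -3.037]
wrist_force: [-0.1, 0.1, 0.1]
width: 0.0006
finger_force: 0.0
```

View pics/s2.png

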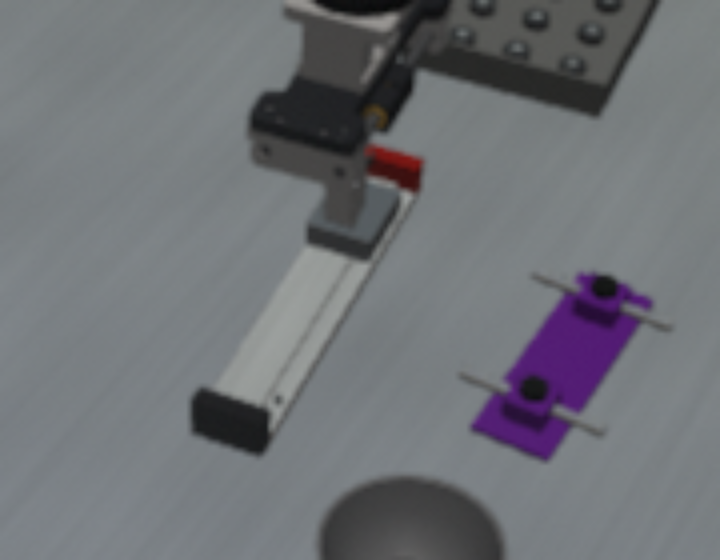

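The carriage, at (350,220), has moved with the fingers behind its post and is close to the red stop at (400,165). I'll continue with smaller rows until the force rises.

```bash
python3 -m handwheel '[[[0,0,0],[-0.02,0.2,0],1],[[0,0,0],[-0.02,0.2,0],1],[[0,0,0],[-0.01,0.1,0],1],[[0,0,0],[-0.01,0.1,0],1]]';python3 -m handwheel '[[[0,0,0],[-0.005,0.05,0],1],[[0,0,0],[-0.005,0.05,0],1]]'
```

```text
time: 4.9
tool_pos: [0.5473, 0.2528, 0.057]
ee_rot: [-3.141, -0.0, -3.038]
wrist_force: [0.2, -6.8, 0.0]
width: 0.0004
finger_force: 5.0
time: 5.1
tool_pos: [0.5473, 0.2529, 0.0571]
ee_rot: [-3.131, -0.001, -3.039]
wrist_force: [0.8, -17.0, 2.7]
width: 0.0003
finger_force: 8.8
```

The fingers have stalled and the force has reached 17 N, so the carriage is at the stop. I'll hold briefly, back off, go up and check.

```bash
python3 -m handwheel '[[[0,0,0],[0,0,0],1],[[0,0,0],[0.02,-0.2,0],1],[[0,0,0],[0.04,-0.4,0],1],[[0,0,0],[0.04,-0.4,0],1],[[0,0,0],[0,0,0.8],1]]';python3 -m handwheel '[[[0,0,0],[0,0,0.8],1],[[0,0,0],[0.2,-0.9,0.2],1],[[0,0,0],[0.2,-0.9,0],1],[[0,0,0],[0.2,-0.9,0],1],[[0,0,0],[0.2,-0.9,0],1]]'
python3 - <<'E'
from h import *
im,P=cloud("top");X,Y,Z=[P[...,i] for i in range(3)]
w=(X>.48)&(X<.62)&(Y>.15)&(Y<.36)
for a,b in((.06,.1),(.026,.042)):
    m=w&(Z>a)&(Z<b);print(P[m].mean(0).round(3),P[m].min(0).round(3),P[m].max(0).round(3))
cv2.imwrite("pics/t2.png",cv2.resize(im[110:340,110:440,::-1],None,fx=2.4,fy=2.4))
E
```

```text
time: 5.6
tool_pos: [0.5478, 0.2051, 0.091]
ee_rot: [-3.14, -0.014, -3.041]
wrist_force: [-0.2, 1.0, -0.7]
width: 0.0007
finger_force: 0.0
time: 6.1
tool_pos: [0.5925, 0.0269, 0.148]
ee_rot: [3.14, 0.002, -3.037]
wrist_force: [0.9, -0.6, -0.2]
width: 0.0005
finger_force: 0.0
[0.545 0.276 0.083] [0.535 0.266 0.061] [0.556 0.287 0.092]
[0.544 0.282 0.035] [0.518 0.245 0.026] [0.571 0.323 0.042]
```

View pics/t2.png

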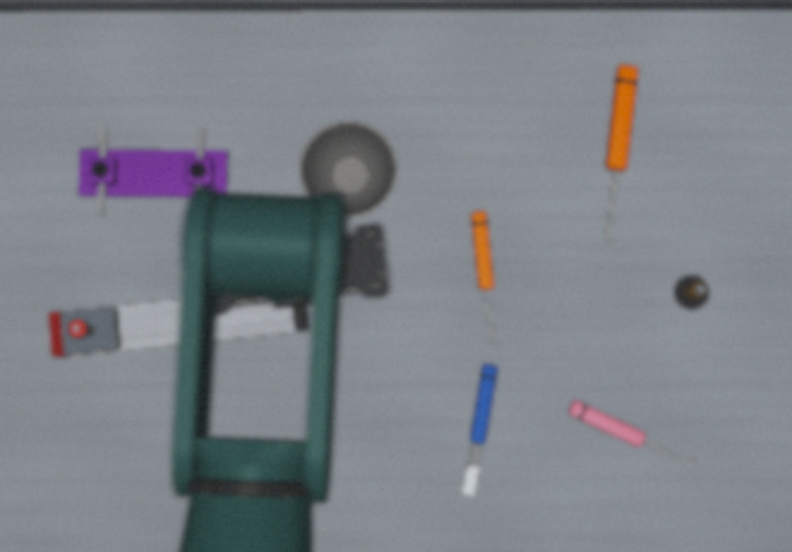

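The carriage, at (95,330), is flush against the red stop, and nothing else has moved. Now I'll go over the pick.

```bash
python3 -m handwheel '[[[0,0,0],[0.2,-0.8,0],1],[[0,0,0],[0.2,-0.8,0],1],[[0,0,0],[0.2,-0.8,0],1],[[0,0,0],[0.1,-0.6,0],1],[[0,0,0],[0,0,0],1]]';python3 -m handwheel '[[[0,0,0],[0,0,0],1]]'
```

```text
time: 6.65
tool_pos: [0.6276, -0.1258, 0.1469]
ee_rot: [-3.141, 0.001, -3.043]
wrist_force: [-0.3, -0.2, 0.1]
width: 0.0006
finger_force: 0.0
time: 6.75
tool_pos: [0.6271, -0.1222, 0.1471]
ee_rot: [3.14, 0.0, -3.04]
wrist_force: [-0.4, 0.2, 0.6]
width: 0.0004
finger_force: 0.0
```

Remaining: x +0.008, y -0.040, z -0.087 (TCP to 0.060).

```bash
python3 -m handwheel '[[[0,0,0],[0.16,-0.4,0],1],[[0,0,0],[0,-0.4,0],1],[[0,0,0],[0,0,-0.5],1],[[0,0,0],[0,0,-0.5],1],[[0,0,0],[0,0,-0.3],1]]';python3 -m handwheel '[[[0,0,0],[0,0,0],1],[[0,0,0],[0,0,0],1]]'
python3 - <<'E'
from h import *
im,P=cloud("scene");cv2.imwrite("pics/s3.png",cv2.resize(im[140:340,160:380,::-1],None,fx=3,fy=3))
E
```

```text
time: 7.25
tool_pos: [0.6338, -0.1616, 0.0801]
ee_rot: [3.14, -0.003, -3.038]
wrist_force: [0.4, 0.0, -0.3]
width: 0.0001
finger_force: 0.0
time: 7.45
tool_pos: [0.6351, -0.1622, 0.0827]
ee_rot: [3.141, 0.0, -3.038]
wrist_force: [0.5, -0.9, 0.5]
width: 0.0007
finger_force: 0.0
```

View pics/s3.png

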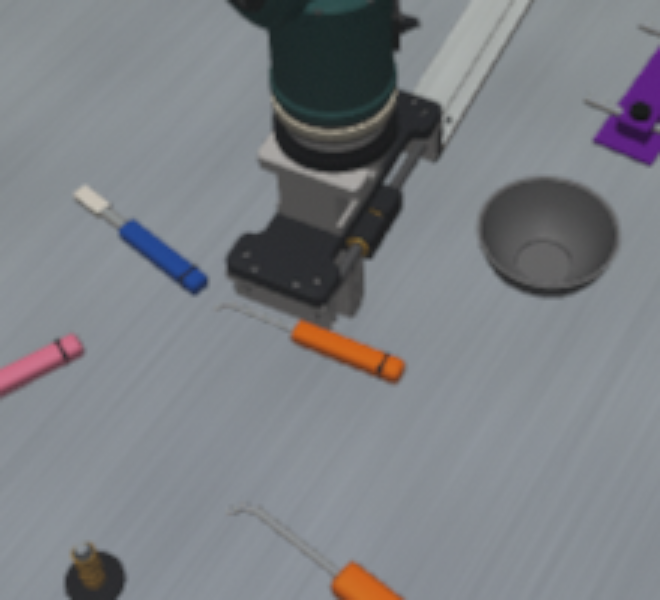

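The closed fingers hover above the small orange grip at (347,350), and the brush is well clear at (165,258). I'll lower 22 mm and hold for more than three seconds.

```bash
python3 -m handwheel '[[[0,0,0],[0,0,-0.2],1],[[0,0,0],[0,0,-0.2],1],[[0,0,0],[0,0,0],1],[[0,0,0],[0,0,0],1],[[0,0,0],[0,0,0],1]]'
python3 -m handwheel '[[[0,0,0],[0,0,0],1],[[0,0,0],[0,0,0],1],[[0,0,0],[0,0,0],1],[[0,0,0],[0,0,0],1],[[0,0,0],[0,0,0],1]]'
python3 -m handwheel '[[[0,0,0],[0,0,0],1],[[0,0,0],[0,0,0],1],[[0,0,0],[0,0,0],1],[[0,0,0],[0,0,0],1],[[0,0,0],[0,0,0],1]]'
python3 -m handwheel '[[[0,0,0],[0,0,0],1],[[0,0,0],[0,0,0],1],[[0,0,0],[0,0,0],1],[[0,0,0],[0,0,0],1],[[0,0,0],[0,0,0],1]]'
python3 -m handwheel '[[[0,0,0],[0,0,0],1],[[0,0,0],[0,0,0],1],[[0,0,0],[0,0,0],1],[[0,0,0],[0,0,0],1],[[0,0,0],[0,0,0],1]]'
python3 -m handwheel '[[[0,0,0],[0,0,0],1],[[0,0,0],[0,0,0],1],[[0,0,0],[0,0,0],1],[[0,0,0],[0,0,0],1],[[0,0,0],[0,0,0],1]]'
python3 -m handwheel '[[[0,0,0],[0,0,0],1],[[0,0,0],[0,0,0],1],[[0,0,0],[0,0,0],1],[[0,0,0],[0,0,0],1],[[0,0,0],[0,0,0],1]]'
python3 -m handwheel '[[[0,0,0],[0,0,0],1],[[0,0,0],[0,0,0],1],[[0,0,0],[0,0,0],1],[[0,0,0],[0,0,0],1],[[0,0,0],[0,0,0],1]]'
```

```text
time: 8.0
tool_pos: [0.6351, -0.1626, 0.0625]
ee_rot: [3.142, 0.0, -3.039]
wrist_force: [1.0, -0.0, -0.1]
width: 0.0004
finger_force: 0.0
time: 8.5
tool_pos: [0.635, -0.1626, 0.0624]
ee_rot: [3.142, 0.0, -3.039]
wrist_force: [-0.0, 0.1, 1.2]
width: 0.0006
finger_force: 0.0
time: 9.0
tool_pos: [0.6349, -0.1625, 0.0623]
ee_rot: [3.142, 0.0, -3.039]
wrist_force: [-0.4, -0.2, 0.3]
width: 0.0003
finger_force: 0.0
time: 9.5
tool_pos: [0.6349, -0.1625, 0.0623]
ee_rot: [3.142, 0.0, -3.039]
wrist_force: [0.1, -0.1, -0.4]
width: 0.0005
finger_force: 0.0
time: 10.0
tool_pos: [0.6349, -0.1625, 0.0623]
ee_rot: [3.141, 0.0, -3.039]
wrist_force: [0.0, 0.2, -0.8]
width: 0.0005
finger_force: 0.0
time: 10.5
tool_pos: [0.6349, -0.1626, 0.0623]
ee_rot: [3.142, 0.0, -3.039]
wrist_force: [-0.1, -0.5, -0.3]
width: 0.0005
finger_force: 0.0
time: 11.0
tool_pos: [0.6349, -0.1625, 0.0623]
ee_rot: [3.141, -0.0, -3.039]
wrist_force: [0.6, 0.0, -0.6]
width: 0.0006
finger_force: 0.0
time: 11.5
tool_pos: [0.6349, -0.1625, 0.0623]
ee_rot: [3.142, 0.0, -3.039]
wrist_force: [-0.6, -0.0, -0.4]
width: 0.0005
finger_force: 0.0
```

```bash
python3 -c "
from bench import robot
print(robot.close_job())"
```

```text
the job is handed in; nothing more can be done
None
```

The job is handed in: the carriage was pushed home against the red stop, the closed fingertips then stayed about 29 mm above the small orange pick's grip for over three seconds, and I saw nothing else move; no verdict was returned.

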